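# Lay the supper tray

### The job

Lay the supper tray with the things standing on the worktop beside it: stand the blue candle holder on the tray midway between the two coasters, with the red tealight in the dish on top of it, the pepper mill on the middle of the dark slate coaster and the salt mill on the middle of the cork coaster. Everything must stand upright; knock nothing over, and leave the other two tealights and the garlic where they are.

Things in the scene. Friction and masses are not known exactly. Their poses are not given: they have to be found in the camera images.
- tray: Fixed wooden serving tray lying on the black hob to the robot's right, its underside 5.5 mm above the worktop; 190 mm (its x) by 340 mm (its y, long axis). Floor 8 mm thick, dark rim 18 mm high and 8 mm wide, brass handle 42 mm high at each short end. Origin: centre of its underside; z up. Two coasters lie on it, centred 100 mm either side of its middle along the long axis.
- coaster_cork: Round light-brown cork coaster, 90 mm across, 4 mm thick, fixed on the tray floor at one end (which end varies). Origin: centre of its underside, 13.5 mm above the worktop; top at 17.5 mm.
- coaster_slate: Round near-black slate coaster, 90 mm across, 4 mm thick, fixed on the tray floor at the other end. Origin: centre of its underside, 13.5 mm above the worktop; top at 17.5 mm.
- holder: Blue ceramic candle holder, a short round drum 60 mm across and 44 mm tall; its top is a flat dish 50 mm across and 3 mm deep (dish floor 41 mm above its foot) in which a tealight stands. About 0.18 kg. Origin: centre of its underside, z up. Starts upright on the white worktop, among the other things.
- tealight_red: Tealight in a round metal cup with red wax, 38 mm across, 15 mm tall, 14 g. Origin: centre of its underside, z up. Starts upright on the white worktop, among the other things. Standing in the holder's dish it sticks up 12 mm above the dish's rim: grip it no deeper than that.
- tealight_white: Tealight in a round metal cup with white wax, 38 mm across, 15 mm tall, 14 g. Origin: centre of its underside, z up. Starts upright on the white worktop, among the other things. Not wanted: leave it.
- tealight_green: Tealight in a round metal cup with green wax, 38 mm across, 15 mm tall, 14 g. Origin: centre of its underside, z up. Starts upright on the white worktop, among the other things. Not wanted: leave it.
- pepper_mill: Pepper mill: clear glass body (56 mm across, showing dark grey-brown pepper) with a black round head; 161 mm tall. The head, from 117 to 161 mm above the foot, is up to 60 mm across and fixed; grip it by the head from above. About 0.36 kg. Origin: centre of its underside, z up. Starts upright on the white worktop, among the other things. Wall cabinets hang 0.6 m above, from x = 0.68 m on.
- salt_mill: Salt mill: clear glass body (56 mm across, showing white salt) with a black round head; 161 mm tall. The head, from 117 to 161 mm above the foot, is up to 60 mm across and fixed; grip it by the head from above. About 0.36 kg. Origin: centre of its underside, z up. Starts upright on the white worktop, among the other things. Wall cabinets hang 0.6 m above, from x = 0.68 m on.
- garlic: Bulb of garlic, about 50 mm across and 51 mm tall, standing on the worktop behind the other things. Origin: centre of its underside. Not wanted: leave it.

How it is judged (in metres and radians):
At the end, for the whole second after the job is handed in: Holder on the tray within 15 mm of midway; red tealight in its dish within 8 mm of centre; pepper mill on slate, salt mill on cork, each within 15 mm of the centre; all upright within 0.1 rad, released, at rest; white and green tealights and garlic within 20 mm of their starts (horizontal distance between holder and tray below 0.015 m and z of holder in the frame of tray between 0.004 and 0.012 m and horizontal distance between tealight_red and holder below 0.008 m and z of tealight_red in the frame of holder between 0.037 and 0.0445 m and horizontal distance between pepper_mill and coaster_slate below 0.015 m and z of pepper_mill in the frame of coaster_slate between 0.001 and 0.008 m and horizontal distance between salt_mill and coaster_cork below 0.015 m and z of salt_mill in the frame of coaster_cork between 0.001 and 0.008 m and angle between each of holder, tealight_red, pepper_mill, salt_mill's own z axis and vertical below 0.1 rad and linear speed of each of holder, tealight_red, pepper_mill, salt_mill below 0.02 m/s and angular speed of each of holder, tealight_red, pepper_mill, salt_mill below 0.5 rad/s and distance of each of tealight_white, tealight_green, garlic from where it was at the start of the episode below 0.02 m); the robot touches nothing.
It fails at once if the white tealight, the green tealight or the garlic is moved more than 20 mm from where it stood (distance of any of tealight_white, tealight_green, garlic from where it was at the start of the episode above 0.02 m).
It fails at once if the holder, the red tealight or a mill is knocked over (tilts more than about 45 degrees) (angle between any of holder, tealight_red, pepper_mill, salt_mill's own z axis and vertical above 0.8 rad).
It also fails if it takes over 112 s, if anything falls off the work surface, if the arm or the gripper's body presses on something with over 40 N, if the wrist force passes 120 N, or if a joint passes its speed limit or range.

### The arm

A 7-joint arm with a two-finger parallel gripper is mounted at the origin on a cart in front of the work surface, level with it; the furniture and walls round the work are solid. World frame = base frame: x ahead of the robot, y to its left, z up, the work surface at z = 0. Lengths are in m, angles in degrees, forces in N, time in s.
With the tool pointing down it reaches from about 0.425 to 0.875 m from the base axis. Payload 4.7 kg.
Tool frame: the origin (TCP) lies midway between the tips of the shut fingers; the grasp point (between the pads) lies 19 mm behind it; z points along the fingers, y is the line along which they close (so a half turn about z gives the same grasp; the last joint's range is limited). The gripper opens to 87 mm and grips with 3 to 60 N. Pads are 19 mm wide; open, the fingers measure 117 mm over their backs; the gripper's body (75 mm by 190 mm) begins 51 mm behind the grasp point.
Start: joints at [64.349, 18.392, -4.016, 83.108, 1.295, 78.541, -3.26], TCP at [0.29, -0.582, 0.223] pointing down, gripper open.
Joint ranges: [-163.93, 163.93], [-17.29, 119.83], [-79.2, 71.16], [3.27, 140.29], [-89.18, 269.18], [5.43, 117.66], [-154.24, 154.24]. Speed limits (degrees/s): [147.25, 147.25, 180, 180, 180, 180, 180].

### API

Orientations are given as [roll, pitch, yaw] about the fixed x, y, z axes, in that order (R = Rz(yaw) Ry(pitch) Rx(roll)).
In Python, from cell import env gives the robot as it stands.
- The arm moves only by the tool step_arm, never from a script. Its argument "moves" is a list of rows, each an object with "dp": the shift along the tool's x, y, z in mm, a list of three; "dr": the turn, a rotation vector about the tool's x, y, z in rad, a list of three; "fingers": the closure, from 0 (fully open) to 1 (shut). In form: [{"dp": [dx, dy, dz], "dr": [ax, ay, az], "fingers": fingers}, ...]. A call has exactly 5 rows; each row shifts and turns the commanded pose from where the row before left it, along the tool's axes as they then stand; what a row does not reach is not made up. A row lasts 1/8 s, in which the tool goes at most 62.5 mm and 10.7 degrees, less where a joint would pass 70% of its speed; a pose out of reach is approached as far as the arm can. A call with a gripper value outside its range is refused whole. The fingers move at their own pace and stop on an object; "squeeze" is the grip in N (left out, the last holds). Time passes only in rows, so rows that do not move let the fingers close, or fill a call up. It gives the time, the measured TCP pose, the force, the opening and the grip force at its end, in the units of the state.
- env.get_obs(): the state, without advancing time (a new reading comes with each control period).
- env.read_camera(name): name is "scene" or "top" or "wrist"; returns the picture (480x640x3 uint8, red, green, blue); there is no depth.
- env.camera_model(name): a dict with "fx", "fy", "cx", "cy" (pixels), "R" (3x3) and "t" (3): a world point X has camera coordinates R X + t. Camera axes: x right, y down, z forward; pixel columns grow to the right and rows downward; lengths in m; the calibration is good to about 2 mm. A picture is of the moment at which its call begins: read the wrist's pose just before it. camera_model takes no time and is no camera call; for the wrist camera it gives the pose at the moment of the call.
- env.sign_off(): hands the job in; it is judged then, once.
The state is a dict: "time_s": time; "qpos": joint angles; "joint_velocities": joint speeds; "effort": joint torques, N m; "tool_pos": TCP position; "tool_rot": TCP orientation; "force": force on the tool from outside, world axes, zero at the start; "wrist_torque": the same for the moment, N m; "grip_width": finger opening in m; "grasp_force": force on a finger pad.
Only numpy, scipy, OpenCV 4.12 (cv2) and the standard library are available. Lean on these libraries where they do the work, as an engineer would, in place of code of your own. Each camera call takes 0.05 s, during which the arm holds its last target. There are 200 camera calls.

## Working session

There is one attempt and no reset: what is moved stays moved. The work goes in short steps, Python scripts to look and compute and a tool call to move; the robot and the scene stay as the last step left them, time stands still between calls to the robot, and variables do not carry over. Pictures are saved under pics/ and viewed, at most 14 in all, crops included, and the job is handed in when it is done.

Besides the shell and the picture viewer there is one more tool, called after ">>>" in YAML: its name, and indented under it one key for each argument. step_arm: Moves the arm, as the interface text tells. Its arguments: {"type":"object","properties":{"moves":{"type":"array","items":{"type":"object","properties":{"dp":{"type":"array","items":{"type":"number"}},"dr":{"type":"array","items":{"type":"number"}},"fingers":{"type":"number"}}}},"squeeze":{"type":"number"}},"required":["moves"]}

```bash
mkdir -p pics; ls; python3 - <<'E'
from cell import env
import cv2
o=env.get_obs();print(o)
for n in("scene","top"):
    im=env.read_camera(n);cv2.imwrite(f"pics/{n}0.png",im[:,:,::-1]);m=env.camera_model(n);print(n,m)
E
```

```text
pics
{'time_s': 0.0, 'qpos': array([64.350165  , 18.43924557, -4.01400274, 83.17575785,  1.29507832,
       78.54066825, -3.25964675]), 'joint_velocities': array([-0.00065764,  0.03503618,  0.06598738,  0.12673593, -0.06304911,
        0.03401364, -0.04414923]), 'effort': array([ 1.42139299e-03, -4.91280806e+01, -4.02605440e-01, -3.12526560e+01,
       -6.36624824e-02,  4.37430537e-02,  1.66849409e-04]), 'tool_pos': array([ 0.28928803, -0.58144994,  0.2214517 ]), 'tool_rot': array([-1.79889571e+02,  6.35809786e-03,  2.64585279e+01]), 'force': array([-0.16841395, -0.44671756,  0.45511241]), 'wrist_torque': array([-0.0516452 , -0.04172952,  0.0161249 ]), 'grasp_force': 0.0, 'grip_width': 0.0870890636816613}
scene {'fx': 551.6026084423262, 'fy': 551.6026084423262, 'cx': 322.3980536494048, 'cy': 232.04496176859175, 'R': array([[-0.74491296, -0.66712035, -0.00742487],
       [-0.51158785,  0.57831655, -0.6354745 ],
       [ 0.4282319 , -0.46957472, -0.77208615]]), 't': array([0.40093569, 0.37004666, 0.94386296])}
top {'fx': 557.4651780899343, 'fy': 557.4651780899343, 'cx': 312.9175883968126, 'cy': 233.36851249573198, 'R': array([[ 0.02593872, -0.99941772,  0.02216769],
       [-0.99327429, -0.02826974, -0.11228095],
       [ 0.11284225, -0.01910617, -0.9934292 ]]), 't': array([-0.09284235,  0.56364755,  1.18141395])}
```

View pics/top0.png

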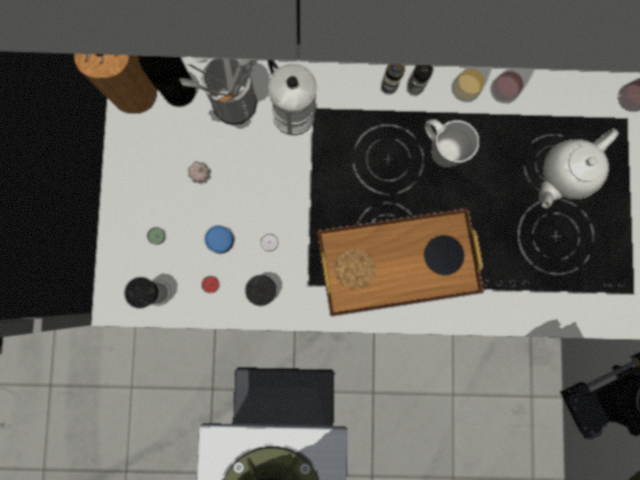

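View pics/scene0.png

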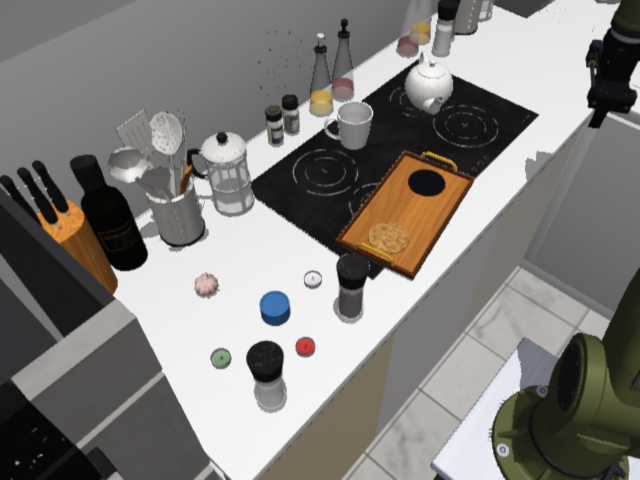

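Top view: salt mill head (141,291), pepper head (260,290), holder (219,239), red (210,284), white (269,242), green (156,236), garlic (199,172). The cork coaster is at (354,268) and slate at (444,255). The scene view confirms the salt mill is the one near (268,375) and pepper the one near (350,285).

```bash
cat > h.py <<'E'
import numpy as np, cv2
from cell import env
def ray(n,u,v,M=None):
    m=M or env.camera_model(n); R=m["R"];t=m["t"]
    return -R.T@t, R.T@np.array([(u-m["cx"])/m["fx"],(v-m["cy"])/m["fy"],1])
def plane(n,u,v,z,M=None):
    c,d=ray(n,u,v,M); return c+d*(z-c[2])/d[2]
def tri(a,b):
    A=[];B=[]
    for c,d in(a,b):
        d=d/np.linalg.norm(d);P=np.eye(3)-np.outer(d,d);A.append(P);B.append(P@c)
    X=np.linalg.solve(sum(A),sum(B));return X,[np.linalg.norm(P@X-b) for P,b in zip(A,B)]
def blob(mask,u,v,r):
    m=np.zeros_like(mask);m[max(0,v-r):v+r+1,max(0,u-r):u+r+1]=mask[max(0,v-r):v+r+1,max(0,u-r):u+r+1]
    n,l,s,c=cv2.connectedComponentsWithStats(m.astype(np.uint8))
    i=1+np.argmax(s[1:,4]);return c[i],s[i]
E
python3 - <<'E'
from h import *
T=cv2.imread("pics/top0.png");S=cv2.imread("pics/scene0.png")
def hsv(I):return cv2.split(cv2.cvtColor(I,cv2.COLOR_BGR2HSV))
h,s,v=hsv(T);H,SS,V=hsv(S)
def rep(k,tc,sc,z):
    p=plane("top",*tc[0],z);X=tri(ray("top",*tc[0]),ray("scene",*sc[0]))
    print(k,tc[0].round(1),tc[1],sc[0].round(1),sc[1],"plane",p.round(4),plane("scene",*sc[0],z).round(4),"tri",X[0].round(4),np.round(X[1],4))
sat,SAT=s>90,SS>90
rep("holder",blob((s>120)&(abs(h.astype(int)-108)<14),219,239,22),blob((SS>120)&(abs(H.astype(int)-108)<14),275,308,26),.04)
rep("red",blob(s>100,210,284,14),blob(SS>100,305,346,14),.014)
rep("green",blob(s>50,156,236,14),blob(SS>50,221,358,14),.014)
rep("salt",blob(v<55,141,291,24),blob(V<60,266,360,26),.14)
rep("pepper",blob(v<55,260,290,24),blob(V<50,352,268,22),.14)
rep("slate",blob(v<70,444,255,24),blob(V<70,427,182,24),.0175)
print("white",plane("top",269,242,.015),"garlic",plane("top",199,172,.03))
print("cork approx",plane("top",354,268,.0175),plane("scene",389,238,.0175))
# tray outline: brown/saturated
m=((s>80)&(h<25)&(v>60)).astype(np.uint8);m[:,:315]=0;m[:205]=0;m[318:]=0;m[:,490:]=0
m=cv2.morphologyEx(m,cv2.MORPH_CLOSE,np.ones((5,5)))
c=max(cv2.findContours(m,0,2)[0],key=cv2.contourArea)
q=np.array([plane("top",*p[0],.018)[:2] for p in c]).astype(np.float32)
print("tray rect",cv2.minAreaRect(q))
# cork: texture differs
big=cv2.resize(T[215:325,305:495],None,fx=4,fy=4,interpolation=cv2.INTER_CUBIC);cv2.imwrite("pics/tray.png",big)
cv2.imwrite("pics/heads.png",np.hstack([cv2.resize(T[255:325,100:200],(400,280)),cv2.resize(T[255:325,210:310],(400,280))]))
E
```

```text
holder [218.9 239. ] [206 227  26  25 498] [274.6 307.6] [260 291  29  34 804] plane [0.5471 0.1249 0.04  ] [0.5403 0.1376 0.04  ] tri [0.55   0.1287 0.0184] [0.001 0.001]
red [210.1 284. ] [203 277  15  15 186] [304.8 346.2] [296 339  19  15 220] plane [0.4506 0.1435 0.014 ] [0.4489 0.1501 0.014 ] tri [0.4518 0.1458 0.0039] [0.0012 0.0012]
green [159.3 234.2] [155 230   9  11  35] [220.4 357.7] [212 351  18  14 195] plane [0.5566 0.2598 0.014 ] [0.5515 0.2734 0.014 ] tri [ 0.5607  0.267  -0.0086] [0.0021 0.0021]
salt [141.4 292.2] [126 278  33  29 726] [265.3 361.2] [ 247  341   36   42 1176] plane [0.429  0.2557 0.14  ] [0.4303 0.2584 0.14  ] tri [0.43   0.2571 0.138 ] [0.0013 0.0013]
pepper [260.9 290.1] [247 276  28  29 607] [353.3 267.2] [ 330  246   45   44 1214] plane [0.4391 0.0236 0.14  ] [0.4437 0.0186 0.14  ] tri [0.4395 0.0233 0.1487] [0.0006 0.0006]
slate [443.8 254.6] [ 425  236   39   39 1179] [426.2 182.5] [408 170  37  26 757] plane [ 0.5287 -0.3679  0.0175] [ 0.5265 -0.3608  0.0175] tri [ 0.5302 -0.3698  0.008 ] [0.0009 0.0009]
white [0.546106   0.01839212 0.015     ] garlic [0.69499742 0.17662024 0.03      ]
cork approx [ 0.49382969 -0.16987299  0.0175    ] [ 0.48888848 -0.16543468  0.0175    ]
tray rect ((0.513387143611908, -0.27508294582366943), (0.18716596066951752, 0.3530465066432953), 10.09380054473877)
```

View pics/tray.png

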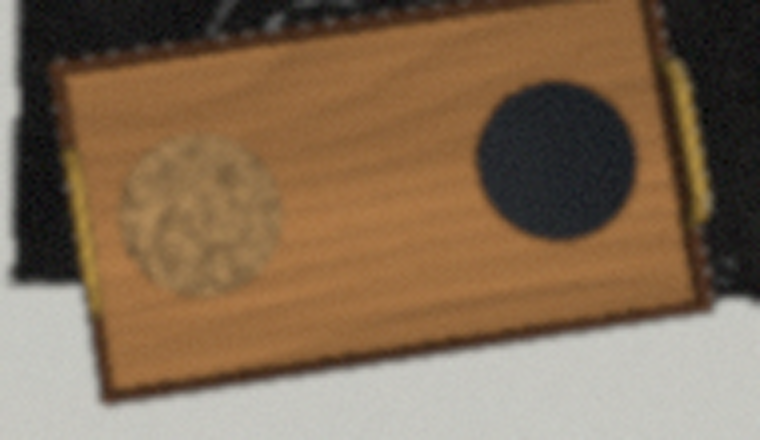

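View pics/heads.png

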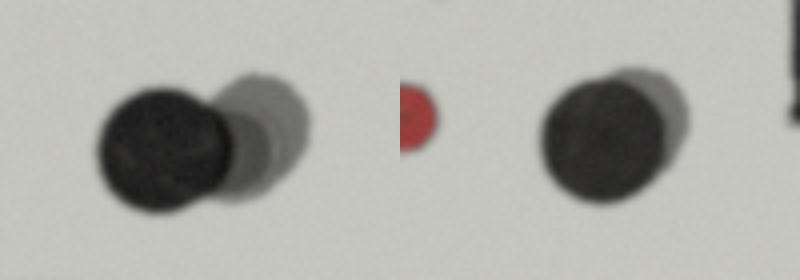

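The coasters measure 199 mm apart (200 expected), and the tray axis is turned about 10°. The mill heads triangulate at 0.138–0.149 m, which fits. I'll do the holder first, then the red tealight, pepper and salt, closing the fingers roughly radially.

```bash
cat > go.py <<'E'
# python3 go.py x y z(mm) yaw nrows -> rows in tool axes
import sys,numpy as np
from scipy.spatial.transform import Rotation as Ro
from cell import env
x,y,z,yaw,n=map(float,sys.argv[1:6]);n=int(n);o=env.get_obs()
R=Ro.from_euler('xyz',o['tool_rot'],degrees=True);G=Ro.from_euler('xyz',[180,0,yaw],degrees=True)
w=(R.inv()*G).as_rotvec()/n;d=(np.array([x,y,z])-1000*o['tool_pos'])/n
print("t",o['time_s'],"pos",(1000*o['tool_pos']).round(1),o['tool_rot'].round(1),"step",np.linalg.norm(d).round(1),"dr",w.round(4),"limit 62.5, .186")
for i in range(n):
    print((R.inv().apply(d)).round(1).tolist());R=R*Ro.from_rotvec(w)
E
python3 go.py 500 135 250 90 15
```

```text
t 0.1 pos [ 289.4 -581.5  221.6] [-179.9    0.    26.5] step 49.8 dr [-0.0001 -0.0001 -0.0739] limit 62.5, .186
[33.9, -36.5, -1.8]
[36.5, -33.9, -1.8]
[38.9, -31.1, -1.8]
[41.1, -28.2, -1.9]
[43.0, -25.1, -1.9]
[44.8, -21.8, -1.9]
[46.2, -18.4, -1.9]
[47.5, -15.0, -1.9]
[48.5, -11.4, -1.9]
[49.2, -7.8, -1.9]
[49.6, -4.2, -1.9]
[49.8, -0.5, -1.9]
[49.7, 3.2, -1.9]
[49.3, 6.9, -1.9]
[48.7, 10.5, -1.9]
```

>>> step_arm:
  moves:
    - {"dp":[34,-36.5,-2],"dr":[0,0,-0.074],"fingers":0}
    - {"dp":[36.5,-34,-2],"dr":[0,0,-0.074],"fingers":0}
    - {"dp":[39,-31,-2],"dr":[0,0,-0.074],"fingers":0}
    - {"dp":[41,-28,-2],"dr":[0,0,-0.074],"fingers":0}
    - {"dp":[43,-25,-2],"dr":[0,0,-0.074],"fingers":0}
  squeeze: 15

```text
time_s: 0.72
tool_pos: [0.3603, -0.3414, 0.2322]
tool_rot: [-180.0, 0.0, 47.8]
force: [0.8, 0.4, 1.7]
grip_width: 0.0872
grasp_force: 0.0
```

>>> step_arm:
  moves:
    - {"dp":[45,-22,-2],"dr":[0,0,-0.074],"fingers":0}
    - {"dp":[46,-18.5,-2],"dr":[0,0,-0.074],"fingers":0}
    - {"dp":[47.5,-15,-2],"dr":[0,0,-0.074],"fingers":0}
    - {"dp":[48.5,-11.5,-2],"dr":[0,0,-0.074],"fingers":0}
    - {"dp":[49,-8,-2],"dr":[0,0,-0.074],"fingers":0}

```text
time_s: 1.35
tool_pos: [0.4298, -0.1025, 0.2424]
tool_rot: [-180.0, 0.0, 69.0]
force: [-0.2, -0.2, -0.2]
grip_width: 0.0866
grasp_force: 0.0
```

>>> step_arm:
  moves:
    - {"dp":[49.5,-4,-2],"dr":[0,0,-0.074],"fingers":0}
    - {"dp":[50,-0.5,-2],"dr":[0,0,-0.074],"fingers":0}
    - {"dp":[50,3,-2],"dr":[0,0,-0.074],"fingers":0}
    - {"dp":[49,7,-2],"dr":[0,0,-0.074],"fingers":0}
    - {"dp":[49,10.5,-2],"dr":[0,0,-0.074],"fingers":0}

```text
time_s: 1.98
tool_pos: [0.5001, 0.1364, 0.2524]
tool_rot: [180.0, 0.0, 90.2]
force: [0.2, -0.2, -0.5]
grip_width: 0.0873
grasp_force: 0.0
```

```bash
python3 - <<'E'
from h import *
o=env.get_obs();print(o['tool_pos'],o['tool_rot'],o['force'],o['time_s'])
M=env.camera_model("wrist");im=env.read_camera("wrist");cv2.imwrite("pics/w1.png",im[:,:,::-1]);print(M)
import pickle;pickle.dump(M,open("w1.pkl","wb"))
E
```

```text
[0.50009787 0.13638023 0.2524161 ] [1.79995522e+02 3.50778772e-02 9.01656079e+01] [ 0.1631969  -0.2135539  -0.49948021] 1.975
{'fx': 375.12267352941416, 'fy': 375.12267352941416, 'cx': 317.6340033587336, 'cy': 239.99010973670715, 'R': array([[ 9.99992515e-01,  3.85798726e-03, -2.93669502e-04],
       [ 3.77413772e-03, -9.55906232e-01,  2.93647803e-01],
       [ 8.52168977e-04, -2.93646714e-01, -9.55913637e-01]]), 't': array([-0.50043007,  0.08385338,  0.46012407])}
```

View pics/w1.png

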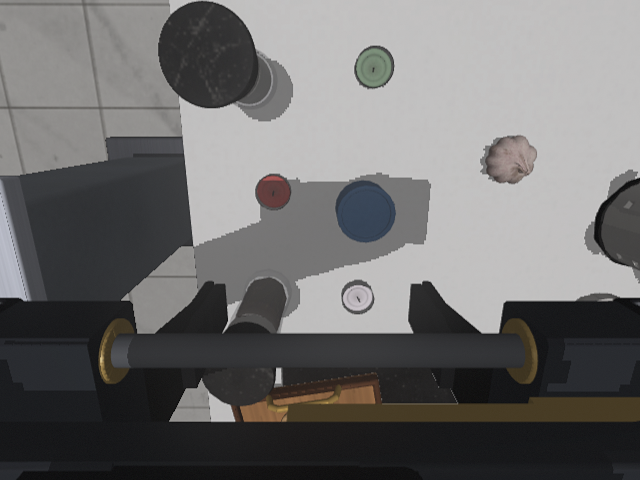

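The wrist view shows holder (366,211), red (273,191), salt head (208,54), white (358,297) and green (374,67).

```bash
python3 - <<'E'
from h import *
import pickle;M=pickle.load(open("w1.pkl","rb"))
I=cv2.imread("pics/w1.png");h,s,v=cv2.split(cv2.cvtColor(I,cv2.COLOR_BGR2HSV));h=h.astype(int)
for k,m,u,w,r,z in(("holder",(s>110)&(abs(h-108)<14),366,211,40,.034),("red",(s>90)&((h<10)|(h>170)),273,191,24,.014),("green",(s>30),374,67,26,.014)):
    b=blob(m,u,w,r);print(k,b[0].round(1),b[1],plane("wrist",*b[0],z,M).round(4))
print("salt",plane("wrist",208,54,.15,M))
print("white",plane("wrist",358,297,.014,M))
E
python3 go.py 547 124.5 70 90 10
```

```text
t 2.025 pos [500.4 144.7 252.9] [179.9  -0.4  90.8] step 19.0 dr [ 0.0002 -0.0006  0.0013] limit 62.5, .186
[-2.2, 4.6, 18.3]
[-2.2, 4.6, 18.3]
[-2.2, 4.6, 18.3]
[-2.1, 4.6, 18.3]
[-2.1, 4.6, 18.3]
[-2.1, 4.6, 18.3]
[-2.1, 4.6, 18.3]
[-2.1, 4.6, 18.3]
[-2.1, 4.7, 18.3]
[-2.0, 4.7, 18.3]Traceback (most recent call last):
  File "<stdin>", line 5, in <module>
  File "h.py", line 16, in blob
    i=1+np.argmax(s[1:,4]);return c[i],s[i]
        ~~~~~~~~~^^^^^^^^^
    return _wrapfunc(a, 'argmax', axis=axis, out=out, **kwds)
    return bound(*args, **kwds)
ValueError: attempt to get argmax of an empty sequence
```

>>> step_arm:
  moves:
    - {"dp":[0,0,0],"dr":[0,0,0],"fingers":0}
    - {"dp":[0,0,0],"dr":[0,0,0],"fingers":0}
    - {"dp":[0,0,0],"dr":[0,0,0],"fingers":0}
    - {"dp":[0,0,0],"dr":[0,0,0],"fingers":0}
    - {"dp":[0,0,0],"dr":[0,0,0],"fingers":0}

```text
time_s: 2.65
tool_pos: [0.5, 0.1346, 0.2526]
tool_rot: [180.0, 0.0, 90.0]
force: [0.4, -0.5, -0.8]
grip_width: 0.0871
grasp_force: 0.0
```

```bash
cat > look.py <<'E'
from h import *
import sys
def look(name):
    M=env.camera_model("wrist");I=env.read_camera("wrist")[:,:,::-1].copy();cv2.imwrite(f"pics/{name}.png",I)
    h,s,v=cv2.split(cv2.cvtColor(I,cv2.COLOR_BGR2HSV));return M,I,h.astype(int),s.astype(int),v.astype(int)
E
python3 - <<'E'
from look import *
M,I,h,s,v=look("w2")
for k,m,u,w,r,z in(("holder",(s>80)&(abs(h-108)<14),366,211,45,.034),("red",(s>80)&((h<12)|(h>168)),273,191,26,.014),("green",(s>20)&(h>40)&(h<90),374,67,30,.014),("salt",v<75,208,54,56,.15)):
  try:
    b=blob(m,u,w,r);print(k,b[0].round(1),b[1],plane("wrist",*b[0],z,M).round(4))
  except Exception as e:print(k,e)
  print(I[w,u],h[w,u],s[w,u],v[w,u])
E
python3 go.py 547 124.5 70 90 10
```

```text
holder [365.7 211.9] [ 338  184   57   56 2407] [0.5498 0.129  0.034 ]
[86 69 57] 108 86 86
red [273.1 189.6] [257 174  33  32 731] [0.452  0.1489 0.014 ]
[53 53 55] 0 9 55
green [373.1  65.2] [ 356   46   35   40 1088] [0.5541 0.2713 0.014 ]
[102 117 106] 52 33 117
salt [207.1  52.3] [ 157    0  102  105 8366] [0.4289 0.2598 0.15  ]
[49 48 49] 150 5 49
t 2.7 pos [500.  134.8 252.6] [180.   0.  90.] step 18.9 dr [0. 0. 0.] limit 62.5, .186
[-1.0, 4.7, 18.3]
[-1.0, 4.7, 18.3]
[-1.0, 4.7, 18.3]
[-1.0, 4.7, 18.3]
[-1.0, 4.7, 18.3]
[-1.0, 4.7, 18.3]
[-1.0, 4.7, 18.3]
[-1.0, 4.7, 18.3]
[-1.0, 4.7, 18.3]
[-1.0, 4.7, 18.3]
```

>>> step_arm:
  moves:
    - {"dp":[-1.5,10,36],"dr":[0,0,0],"fingers":0}
    - {"dp":[-1.5,10,36],"dr":[0,0,0],"fingers":0}
    - {"dp":[-1.5,10,36],"dr":[0,0,0],"fingers":0}
    - {"dp":[-1.5,10,36],"dr":[0,0,0],"fingers":0}
    - {"dp":[-1.5,9,36],"dr":[0,0,0],"fingers":0}

```text
time_s: 3.32
tool_pos: [0.5495, 0.1273, 0.0714]
tool_rot: [180.0, 0.0, 90.0]
force: [0.2, -0.6, -0.2]
grip_width: 0.0867
grasp_force: 0.0
```

>>> step_arm:
  moves:
    - {"dp":[0,0,15],"dr":[0,0,0],"fingers":0}
    - {"dp":[0,0,15],"dr":[0,0,0],"fingers":0}
    - {"dp":[0,0,15],"dr":[0,0,0],"fingers":0}
    - {"dp":[0,0,13],"dr":[0,0,0],"fingers":0}
    - {"dp":[0,0,0],"dr":[0,0,0],"fingers":0}

```text
time_s: 3.95
tool_pos: [0.5483, 0.1275, 0.0137]
tool_rot: [-179.9, 0.0, 90.1]
force: [-0.0, 0.6, -0.6]
grip_width: 0.0871
grasp_force: 0.0
```

>>> step_arm:
  moves:
    - {"dp":[0,0,0],"dr":[0,0,0],"fingers":1}
    - {"dp":[0,0,0],"dr":[0,0,0],"fingers":1}
    - {"dp":[0,0,0],"dr":[0,0,0],"fingers":1}
    - {"dp":[0,0,0],"dr":[0,0,0],"fingers":1}
    - {"dp":[0,0,0],"dr":[0,0,0],"fingers":1}
  squeeze: 20

```text
time_s: 4.58
tool_pos: [0.5493, 0.1277, 0.0148]
tool_rot: [180.0, 0.0, 90.1]
force: [-0.5, -0.4, 2.3]
grip_width: 0.056
grasp_force: 19.7
```

>>> step_arm:
  moves:
    - {"dp":[0,0,-10],"dr":[0,0,0],"fingers":1}
    - {"dp":[0,0,-20],"dr":[0,0,0],"fingers":1}
    - {"dp":[0,0,-40],"dr":[0,0,0],"fingers":1}
    - {"dp":[0,0,-50],"dr":[0,0,0],"fingers":1}
    - {"dp":[0,0,-50],"dr":[0,0,0],"fingers":1}

```text
time_s: 5.2
tool_pos: [0.5488, 0.128, 0.1873]
tool_rot: [179.9, 0.0, 90.1]
force: [0.8, -0.1, -1.6]
grip_width: 0.0562
grasp_force: 19.9
```

>>> step_arm:
  moves:
    - {"dp":[0,0,-50],"dr":[0,0,0],"fingers":1}
    - {"dp":[0,0,0],"dr":[0,0,0],"fingers":1}
    - {"dp":[0,0,0],"dr":[0,0,0],"fingers":1}
    - {"dp":[0,0,0],"dr":[0,0,0],"fingers":1}
    - {"dp":[0,0,0],"dr":[0,0,0],"fingers":1}

```text
time_s: 5.82
tool_pos: [0.5483, 0.1274, 0.2332]
tool_rot: [-179.9, 0.0, 90.1]
force: [-0.4, -0.2, -2.4]
grip_width: 0.0559
grasp_force: 19.9
```

```bash
python3 - <<'E'
from look import *
look("w3");print(env.get_obs()['tool_pos'])
E
python3 go.py 511 -270 220 100.4 10
```

```text
[0.54845663 0.12754554 0.23347486]
t 5.875 pos [548.5 127.5 233.5] [-179.9    0.    90.1] step 40.0 dr [-0.0002 -0.     -0.018 ] limit 62.5, .186
[-39.8, -3.8, 1.4]
[-39.7, -4.5, 1.4]
[-39.6, -5.2, 1.4]
[-39.5, -5.9, 1.4]
[-39.4, -6.6, 1.4]
[-39.2, -7.4, 1.4]
[-39.1, -8.1, 1.4]
[-39.0, -8.8, 1.4]
[-38.8, -9.5, 1.4]
[-38.6, -10.2, 1.3]
```

View pics/w3.png

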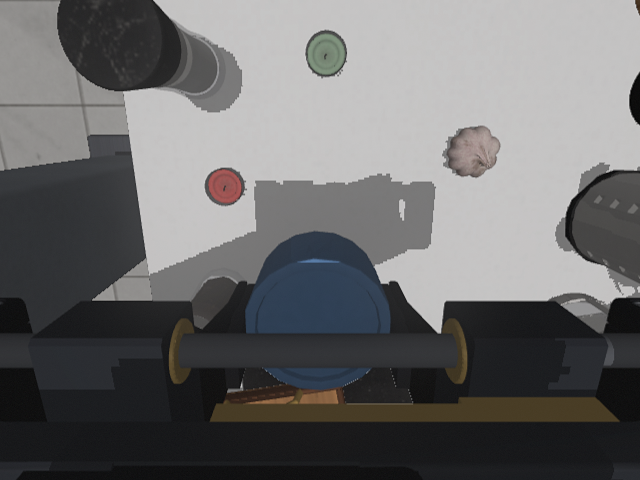

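The holder is held upright, its top rim centred at about (318,325). I'll check how it sits relative to the TCP and carry on to the tray.

```bash
python3 - <<'E'
from look import *
print(plane("wrist",318,325,.2335-.0137+.044), plane("wrist",318,325,.2335-.0148+.044))
E
```

```text
[0.54854511 0.13244626 0.2638    ] [0.54854503 0.13181592 0.2627    ]
```

>>> step_arm:
  moves:
    - {"dp":[-39.8,-3.8,1],"dr":[0,0,-0.018],"fingers":1}
    - {"dp":[-39.7,-4.5,1],"dr":[0,0,-0.018],"fingers":1}
    - {"dp":[-39.6,-5.2,1],"dr":[0,0,-0.018],"fingers":1}
    - {"dp":[-39.5,-6,1],"dr":[0,0,-0.018],"fingers":1}
    - {"dp":[-39.4,-6.6,1],"dr":[0,0,-0.018],"fingers":1}

```text
time_s: 6.5
tool_pos: [0.5298, -0.0724, 0.229]
tool_rot: [-180.0, -0.0, 95.3]
force: [-0.2, -0.8, -1.6]
grip_width: 0.0566
grasp_force: 19.9
```

>>> step_arm:
  moves:
    - {"dp":[-39.2,-7.4,1],"dr":[0,0,-0.018],"fingers":1}
    - {"dp":[-39,-8,1],"dr":[0,0,-0.018],"fingers":1}
    - {"dp":[-39,-8.8,1],"dr":[0,0,-0.018],"fingers":1}
    - {"dp":[-38.8,-9.5,1],"dr":[0,0,-0.018],"fingers":1}
    - {"dp":[-38.6,-10.2,1],"dr":[0,0,-0.018],"fingers":1}

```text
time_s: 7.12
tool_pos: [0.511, -0.271, 0.2239]
tool_rot: [-180.0, -0.0, 100.4]
force: [-0.2, 1.0, -1.7]
grip_width: 0.0559
grasp_force: 19.9
```

>>> step_arm:
  moves:
    - {"dp":[0,0,0],"dr":[0,0,0],"fingers":1}
    - {"dp":[0,0,0],"dr":[0,0,0],"fingers":1}
    - {"dp":[0,0,0],"dr":[0,0,0],"fingers":1}
    - {"dp":[0,0,0],"dr":[0,0,0],"fingers":1}
    - {"dp":[0,0,0],"dr":[0,0,0],"fingers":1}

```text
time_s: 7.75
tool_pos: [0.5116, -0.2693, 0.2247]
tool_rot: [180.0, 0.0, 100.4]
force: [-0.1, 0.6, -0.9]
grip_width: 0.0561
grasp_force: 19.9
```

```bash
python3 - <<'E'
from look import *
look("w4");print(env.get_obs()['tool_pos'],env.get_obs()['tool_rot'])
E
```

```text
[ 0.51148903 -0.26945711  0.22468868] [1.79995878e+02 1.81712005e-02 1.00410860e+02]
```

View pics/w4.png

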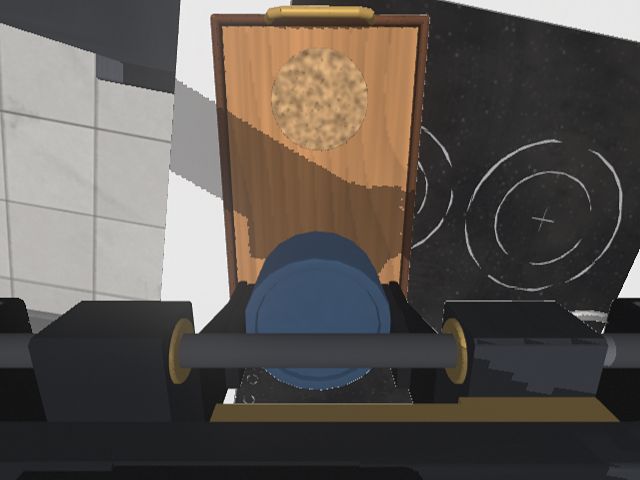

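Cork is centred at (319,99) and in line with the holder (318,325), so the holder is on the tray's long axis.

```bash
python3 - <<'E'
from look import *
I=cv2.imread("pics/w4.png");
h,s,v=cv2.split(cv2.cvtColor(I,cv2.COLOR_BGR2HSV));
c=plane("wrist",319.5,99,.0175);print("cork",c)
# top/bottom edges of cork, left/right
for p in((319.5,47),(319.5,151),(271,99),(368,99)):print(p,plane("wrist",*p,.0175).round(4))
a=np.radians(100.4);tx=np.array([np.cos(a),np.sin(a)])
t=env.get_obs()['tool_pos'];hh=plane("wrist",318,325,t[2]-.0142+.044)
print("holder wrist",hh,"target from cork",c[:2]-.1*tx,"top cork",plane("top",355,268.5,.0175),"top slate",plane("top",444,255,.0175))
for r in((218,120),(426,120)):print("edge",plane("wrist",*r,.0235))
E
```

```text
cork [ 0.49415097 -0.16720618  0.0175    ]
(319.5, 47) [ 0.4862 -0.1245  0.0175]
(319.5, 151) [ 0.5027 -0.2133  0.0175]
(271, 99) [ 0.45   -0.1754  0.0175]
(368, 99) [ 0.5382 -0.1591  0.0175]
holder wrist [ 0.51069054 -0.26489984  0.25448868] target from cork [ 0.51220288 -0.26556333] top cork [ 0.49279315 -0.1720894   0.0175    ] top slate [ 0.52789348 -0.36834772  0.0175    ]
edge [ 0.40530073 -0.20250407  0.0235    ]
edge [ 0.59427288 -0.16759044  0.0235    ]
```

>>> step_arm:
  moves:
    - {"dp":[0,0,30],"dr":[0,0,0],"fingers":1}
    - {"dp":[0,0,45],"dr":[0,0,0],"fingers":1}
    - {"dp":[0,0,45],"dr":[0,0,0],"fingers":1}
    - {"dp":[0,0,40],"dr":[0,0,0],"fingers":1}
    - {"dp":[0,0,20],"dr":[0,0,0],"fingers":1}

```text
time_s: 8.43
tool_pos: [0.5101, -0.2693, 0.0423]
tool_rot: [-179.9, -0.1, 100.4]
force: [-0.3, 0.1, -1.7]
grip_width: 0.0562
grasp_force: 19.9
```

>>> step_arm:
  moves:
    - {"dp":[0,0,6],"dr":[0,0,0],"fingers":1}
    - {"dp":[0,0,4],"dr":[0,0,0],"fingers":1}
    - {"dp":[0,0,3],"dr":[0,0,0],"fingers":1}
    - {"dp":[0,0,2],"dr":[0,0,0],"fingers":1}
    - {"dp":[0,0,0],"dr":[0,0,0],"fingers":1}

```text
time_s: 9.05
tool_pos: [0.5115, -0.27, 0.0299]
tool_rot: [180.0, 0.0, 100.4]
force: [-0.8, -0.3, -2.3]
grip_width: 0.0561
grasp_force: 19.9
```

>>> step_arm:
  moves:
    - {"dp":[0,0,0.8],"dr":[0,0,0],"fingers":1}
    - {"dp":[0,0,0.6],"dr":[0,0,0],"fingers":1}
    - {"dp":[0,0,0.3],"dr":[0,0,0],"fingers":1}
    - {"dp":[0,0,0],"dr":[0,0,0],"fingers":1}
    - {"dp":[0,0,0],"dr":[0,0,0],"fingers":1}

```text
time_s: 9.68
tool_pos: [0.5115, -0.27, 0.0283]
tool_rot: [180.0, 0.0, 100.4]
force: [-2.2, 0.9, 5.9]
grip_width: 0.0563
grasp_force: 19.5
```

Contact, with about 8 N upward. I'll release and rise.

>>> step_arm:
  moves:
    - {"dp":[0,0,-0.3],"dr":[0,0,0],"fingers":1}
    - {"dp":[0,0,0],"dr":[0,0,0],"fingers":0}
    - {"dp":[0,0,0],"dr":[0,0,0],"fingers":0}
    - {"dp":[0,0,0],"dr":[0,0,0],"fingers":0}
    - {"dp":[0,0,0],"dr":[0,0,0],"fingers":0}

```text
time_s: 10.3
tool_pos: [0.5114, -0.2698, 0.028]
tool_rot: [180.0, -0.0, 100.4]
force: [0.8, -0.1, 0.4]
grip_width: 0.0845
grasp_force: 0.0
```

>>> step_arm:
  moves:
    - {"dp":[0,0,-10],"dr":[0,0,0],"fingers":0}
    - {"dp":[0,0,-40],"dr":[0,0,0],"fingers":0}
    - {"dp":[0,0,-60],"dr":[0,0,0],"fingers":0}
    - {"dp":[0,0,-60],"dr":[0,0,0],"fingers":0}
    - {"dp":[0,0,-40],"dr":[0,0,0],"fingers":0}

```text
time_s: 10.92
tool_pos: [0.5123, -0.2699, 0.2425]
tool_rot: [179.8, 0.2, 100.4]
force: [-0.2, -0.9, 0.2]
grip_width: 0.0873
grasp_force: 0.0
```

```bash
python3 go.py 451 60 240 90 10
```

```text
t 10.925 pos [ 512.3 -269.9  242.5] [179.8   0.2 100.4] step 33.6 dr [0.0004 0.0003 0.0181] limit 62.5, .186
[33.6, -0.1, 0.1]
[33.6, -0.7, 0.1]
[33.5, -1.3, 0.2]
[33.5, -1.9, 0.2]
[33.5, -2.5, 0.2]
[33.4, -3.1, 0.2]
[33.4, -3.7, 0.2]
[33.3, -4.3, 0.2]
[33.2, -4.9, 0.2]
[33.1, -5.5, 0.2]
```

>>> step_arm:
  moves:
    - {"dp":[33.6,0,0],"dr":[0,0,0.018],"fingers":0}
    - {"dp":[33.6,-0.7,0],"dr":[0,0,0.018],"fingers":0}
    - {"dp":[33.5,-1.3,0],"dr":[0,0,0.018],"fingers":0}
    - {"dp":[33.5,-2,0],"dr":[0,0,0.018],"fingers":0}
    - {"dp":[33.5,-2.5,0],"dr":[0,0,0.018],"fingers":0}

```text
time_s: 11.55
tool_pos: [0.4805, -0.1035, 0.2389]
tool_rot: [179.9, 0.1, 95.2]
force: [0.7, 0.1, 1.2]
grip_width: 0.087
grasp_force: 0.0
```

>>> step_arm:
  moves:
    - {"dp":[33.4,-3,0],"dr":[0,0,0.018],"fingers":0}
    - {"dp":[33.4,-3.7,0],"dr":[0,0,0.018],"fingers":0}
    - {"dp":[33.3,-4.3,0],"dr":[0,0,0.018],"fingers":0}
    - {"dp":[33.2,-5,0],"dr":[0,0,0.018],"fingers":0}
    - {"dp":[33,-5.5,0],"dr":[0,0,0.018],"fingers":0}

```text
time_s: 12.18
tool_pos: [0.4498, 0.0615, 0.2388]
tool_rot: [179.9, 0.1, 90.1]
force: [0.3, -0.6, 0.3]
grip_width: 0.0871
grasp_force: 0.0
```

>>> step_arm:
  moves:
    - {"dp":[20,0,0],"dr":[0,0,0],"fingers":0}
    - {"dp":[20,0,0],"dr":[0,0,0],"fingers":0}
    - {"dp":[0,0,0],"dr":[0,0,0],"fingers":0}
    - {"dp":[0,0,0],"dr":[0,0,0],"fingers":0}
    - {"dp":[0,0,0],"dr":[0,0,0],"fingers":0}

```text
time_s: 12.8
tool_pos: [0.4501, 0.099, 0.2381]
tool_rot: [-180.0, 0.0, 90.0]
force: [0.3, -0.4, 0.1]
grip_width: 0.0872
grasp_force: 0.0
```

```bash
python3 - <<'E'
from look import *
M,I,h,s,v=look("w5")
t=env.get_obs()['tool_pos'];print(t)
m=(s>90)&((h<12)|(h>168));m[330:]=False
b=blob(m,320,150,170);print(b[0],b[1],plane("wrist",*b[0],.013,M))
T=cv2.cvtColor(env.read_camera("top")[:,:,::-1].copy(),cv2.COLOR_BGR2HSV);H=T[:,:,0].astype(int)
b=blob((T[:,:,1]>120)&(abs(H-108)<14),400,262,30);print("holder top",b,plane("top",*b[0],.0135+.036))
E
python3 go.py 451 146 80 90 5
```

```text
[0.45008826 0.09911879 0.23813266]
[319.12314225 157.24522293] [302 140  35  35 942] [0.45137757 0.14841906 0.013     ]
holder top (array([401.65815324, 261.08840864]), array([389, 249,  26,  25, 509], dtype=int32)) [ 0.50970332 -0.26889058  0.0495    ]
t 12.9 pos [450.1  99.3 238.1] [-180.    0.   90.] step 33.0 dr [-0.      0.     -0.0001] limit 62.5, .186
[9.3, 0.2, 31.6]
[9.3, 0.2, 31.6]
[9.3, 0.2, 31.6]
[9.3, 0.2, 31.6]
[9.3, 0.2, 31.6]
```

>>> step_arm:
  moves:
    - {"dp":[9.5,0,40],"dr":[0,0,0],"fingers":0.2}
    - {"dp":[9.5,0,40],"dr":[0,0,0],"fingers":0.2}
    - {"dp":[9.5,0.5,40],"dr":[0,0,0],"fingers":0.2}
    - {"dp":[9.5,0.5,40],"dr":[0,0,0],"fingers":0.2}
    - {"dp":[9.2,0.5,38],"dr":[0,0,0],"fingers":0.2}

```text
time_s: 13.52
tool_pos: [0.4516, 0.1469, 0.0388]
tool_rot: [-180.0, 0.0, 90.0]
force: [0.6, -0.5, 0.2]
grip_width: 0.0697
grasp_force: 0.0
```

>>> step_arm:
  moves:
    - {"dp":[0,0,13],"dr":[0,0,0],"fingers":0.2}
    - {"dp":[0,0,10],"dr":[0,0,0],"fingers":0.2}
    - {"dp":[0,0,7],"dr":[0,0,0],"fingers":0.2}
    - {"dp":[0,0,3],"dr":[0,0,0],"fingers":0.2}
    - {"dp":[0,0,0],"dr":[0,0,0],"fingers":0.2}

```text
time_s: 14.15
tool_pos: [0.4519, 0.1471, 0.0076]
tool_rot: [180.0, 0.0, 90.0]
force: [0.3, 0.1, 0.2]
grip_width: 0.0694
grasp_force: 0.0
```

>>> step_arm:
  moves:
    - {"dp":[0,0,1],"dr":[0,0,0],"fingers":0.2}
    - {"dp":[0,0,0],"dr":[0,0,0],"fingers":1}
    - {"dp":[0,0,0],"dr":[0,0,0],"fingers":1}
    - {"dp":[0,0,0],"dr":[0,0,0],"fingers":1}
    - {"dp":[0,0,0],"dr":[0,0,0],"fingers":1}
  squeeze: 8

```text
time_s: 14.78
tool_pos: [0.4514, 0.1473, 0.0061]
tool_rot: [-180.0, 0.0, 90.1]
force: [0.2, 0.8, 1.1]
grip_width: 0.0373
grasp_force: 0.1
```

>>> step_arm:
  moves:
    - {"dp":[0,0,0],"dr":[0,0,0],"fingers":1}
    - {"dp":[0,0,-10],"dr":[0,0,0],"fingers":1}
    - {"dp":[0,0,-40],"dr":[0,0,0],"fingers":1}
    - {"dp":[0,0,-60],"dr":[0,0,0],"fingers":1}
    - {"dp":[0,0,-60],"dr":[0,0,0],"fingers":1}

```text
time_s: 15.4
tool_pos: [0.4511, 0.1476, 0.1782]
tool_rot: [180.0, 0.0, 90.1]
force: [1.6, -1.4, 0.6]
grip_width: 0.037
grasp_force: 8.0
```

>>> step_arm:
  moves:
    - {"dp":[0,0,-40],"dr":[0,0,0],"fingers":1}
    - {"dp":[0,0,-20],"dr":[0,0,0],"fingers":1}
    - {"dp":[0,0,0],"dr":[0,0,0],"fingers":1}
    - {"dp":[0,0,0],"dr":[0,0,0],"fingers":1}
    - {"dp":[0,0,0],"dr":[0,0,0],"fingers":1}

```text
time_s: 16.02
tool_pos: [0.4507, 0.1472, 0.2349]
tool_rot: [-179.9, 0.0, 90.1]
force: [-0.3, -0.3, -1.0]
grip_width: 0.0368
grasp_force: 8.0
```

```bash
python3 - <<'E'
from look import *
M,I,h,s,v=look("w6")
t=env.get_obs()['tool_pos'];print(t)
m=(s>90)&((h<12)|(h>168));
b=blob(m,320,320,60);print(b[0],b[1],plane("wrist",*b[0],t[2]+.008,M))
E
python3 go.py 511 -270 240 100.4 10
```

```text
[0.4507616  0.14722485 0.23503201]
[317.53266611 303.03030303] [ 280  273   76   61 3597] [0.45050903 0.15057531 0.24303201]
t 16.075 pos [450.8 147.2 235. ] [-179.9   -0.    90.1] step 42.2 dr [-0.0002 -0.     -0.018 ] limit 62.5, .186
[-41.7, 6.0, -0.5]
[-41.8, 5.2, -0.5]
[-41.9, 4.5, -0.5]
[-42.0, 3.7, -0.5]
[-42.1, 2.9, -0.5]
[-42.1, 2.2, -0.5]
[-42.1, 1.4, -0.5]
[-42.1, 0.7, -0.5]
[-42.2, -0.1, -0.5]
[-42.1, -0.8, -0.5]
```

View pics/w6.png

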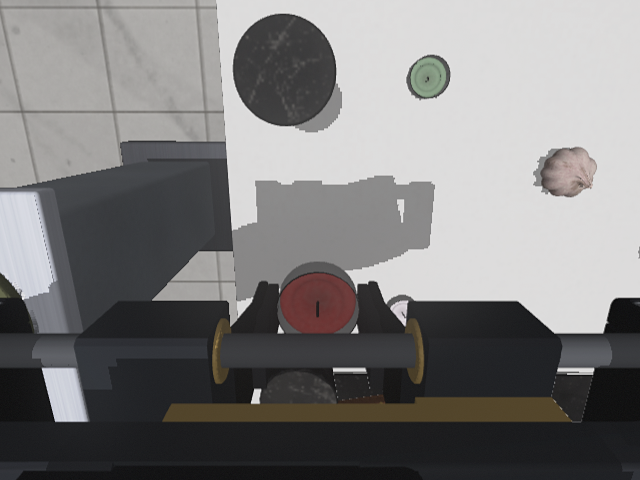

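```bash
python3 go.py 524 -339 200 100.4 10
```

```text
t 16.075 pos [450.8 147.2 235. ] [-179.9   -0.    90.1] step 49.3 dr [-0.0002 -0.     -0.018 ] limit 62.5, .186
[-48.6, 7.3, 3.5]
[-48.8, 6.4, 3.5]
[-48.9, 5.5, 3.5]
[-49.0, 4.6, 3.5]
[-49.0, 3.7, 3.5]
[-49.1, 2.9, 3.5]
[-49.1, 2.0, 3.5]
[-49.2, 1.1, 3.5]
[-49.2, 0.2, 3.5]
[-49.2, -0.7, 3.5]
```

>>> step_arm:
  moves:
    - {"dp":[-48.6,7.3,0],"dr":[0,0,-0.018],"fingers":1}
    - {"dp":[-48.8,6.4,0],"dr":[0,0,-0.018],"fingers":1}
    - {"dp":[-49,5.5,0],"dr":[0,0,-0.018],"fingers":1}
    - {"dp":[-49,4.6,0],"dr":[0,0,-0.018],"fingers":1}
    - {"dp":[-49,3.7,0],"dr":[0,0,-0.018],"fingers":1}

```text
time_s: 16.7
tool_pos: [0.4878, -0.0974, 0.2354]
tool_rot: [-179.9, -0.0, 95.3]
force: [1.1, 0.6, 0.5]
grip_width: 0.0368
grasp_force: 8.0
```

>>> step_arm:
  moves:
    - {"dp":[-49,3,7],"dr":[0,0,-0.018],"fingers":1}
    - {"dp":[-49,2,7],"dr":[0,0,-0.018],"fingers":1}
    - {"dp":[-49.2,1,7],"dr":[0,0,-0.018],"fingers":1}
    - {"dp":[-49.2,0,7],"dr":[0,0,-0.018],"fingers":1}
    - {"dp":[-49.2,-0.7,7],"dr":[0,0,-0.018],"fingers":1}

```text
time_s: 17.32
tool_pos: [0.5242, -0.3403, 0.1997]
tool_rot: [-179.9, -0.1, 100.4]
force: [0.2, 0.2, -0.6]
grip_width: 0.0367
grasp_force: 8.0
```

>>> step_arm:
  moves:
    - {"dp":[0,0,0],"dr":[0,0,0],"fingers":1}
    - {"dp":[0,0,0],"dr":[0,0,0],"fingers":1}
    - {"dp":[0,0,0],"dr":[0,0,0],"fingers":1}
    - {"dp":[0,0,0],"dr":[0,0,0],"fingers":1}
    - {"dp":[0,0,0],"dr":[0,0,0],"fingers":1}

```text
time_s: 17.95
tool_pos: [0.5246, -0.3384, 0.2016]
tool_rot: [180.0, 0.0, 100.4]
force: [0.4, -0.5, -0.9]
grip_width: 0.0369
grasp_force: 8.0
```

```bash
python3 - <<'E'
from look import *
M,I,h,s,v=look("w7")
t=env.get_obs()['tool_pos'];print(t)
b=blob((s>80)&(abs(h-108)<14),320,180,150);print(b[0],b[1],plane("wrist",*b[0],.0135+.038,M))
m=(s>110)&((h<7)|(h>172))
b=blob(m,320,310,50);print(b[0],b[1],plane("wrist",*b[0],t[2]+.0085,M))
E
```

```text
[ 0.52449194 -0.338601    0.20149927]
[316.78338544 134.34903975] [ 280   96   75   78 4478] [ 0.51038743 -0.26631745  0.0515    ]
[317.51392758 302.77632312] [ 280  273   76   60 3590] [ 0.52374306 -0.33482542  0.20999927]
```

View pics/w7.png

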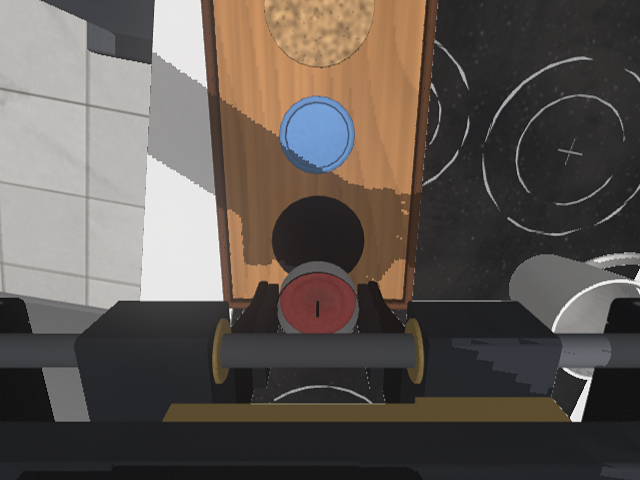

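```bash
python3 - <<'E'
from look import *
t=env.get_obs()['tool_pos']
H=plane("wrist",316.7,133.5,.0575);R=plane("wrist",318,304.5,t[2]-.0062+.015)
print(H,R,"offset tealight-tcp",R[:2]-t[:2],"tcp target",H[:2]-(R-t)[:2])
E
python3 go.py 511 -269.5 120 100.4 5
```

```text
[ 0.51013591 -0.26573508  0.0575    ] [ 0.52401163 -0.33564438  0.21029927] offset tealight-tcp [-0.00048031  0.00295661] tcp target [ 0.51061622 -0.2686917 ]
t 18.0 pos [ 524.5 -338.6  201.5] [180.    0.  100.4] step 21.5 dr [0.     0.0001 0.    ] limit 62.5, .186
[14.1, -0.2, 16.3]
[14.1, -0.2, 16.3]
[14.1, -0.2, 16.3]
[14.1, -0.2, 16.3]
[14.1, -0.2, 16.3]
```

>>> step_arm:
  moves:
    - {"dp":[14.2,-0.2,20],"dr":[0,0,0],"fingers":1}
    - {"dp":[14.2,-0.2,20],"dr":[0,0,0],"fingers":1}
    - {"dp":[14.2,-0.2,20],"dr":[0,0,0],"fingers":1}
    - {"dp":[14.2,-0.2,20],"dr":[0,0,0],"fingers":1}
    - {"dp":[14.2,-0.2,20],"dr":[0,0,0],"fingers":1}

```text
time_s: 18.62
tool_pos: [0.5105, -0.2689, 0.1008]
tool_rot: [180.0, 0.0, 100.4]
force: [-0.5, 0.3, -0.2]
grip_width: 0.0371
grasp_force: 8.0
```

>>> step_arm:
  moves:
    - {"dp":[0,0,15],"dr":[0,0,0],"fingers":1}
    - {"dp":[0,0,12],"dr":[0,0,0],"fingers":1}
    - {"dp":[0,0,6],"dr":[0,0,0],"fingers":1}
    - {"dp":[0,0,4],"dr":[0,0,0],"fingers":1}
    - {"dp":[0,0,0],"dr":[0,0,0],"fingers":1}

```text
time_s: 19.25
tool_pos: [0.5107, -0.2696, 0.0642]
tool_rot: [180.0, 0.0, 100.4]
force: [0.3, 0.0, 0.7]
grip_width: 0.0366
grasp_force: 8.0
```

>>> step_arm:
  moves:
    - {"dp":[0,0,1],"dr":[0,0,0],"fingers":1}
    - {"dp":[0,0,1],"dr":[0,0,0],"fingers":1}
    - {"dp":[0,0,0.8],"dr":[0,0,0],"fingers":1}
    - {"dp":[0,0,0],"dr":[0,0,0],"fingers":1}
    - {"dp":[0,0,0],"dr":[0,0,0],"fingers":1}

```text
time_s: 19.88
tool_pos: [0.5106, -0.2694, 0.0614]
tool_rot: [180.0, 0.0, 100.4]
force: [-0.6, 0.0, -0.0]
grip_width: 0.0372
grasp_force: 8.0
```

>>> step_arm:
  moves:
    - {"dp":[0,0,0.6],"dr":[0,0,0],"fingers":1}
    - {"dp":[0,0,0.4],"dr":[0,0,0],"fingers":1}
    - {"dp":[0,0,0],"dr":[0,0,0],"fingers":1}
    - {"dp":[0,0,0],"dr":[0,0,0],"fingers":1}
    - {"dp":[0,0,0],"dr":[0,0,0],"fingers":1}

```text
time_s: 20.5
tool_pos: [0.5107, -0.2694, 0.0607]
tool_rot: [180.0, 0.0, 100.4]
force: [-0.8, -0.6, 4.2]
grip_width: 0.0367
grasp_force: 8.0
```

>>> step_arm:
  moves:
    - {"dp":[0,0,-0.3],"dr":[0,0,0],"fingers":1}
    - {"dp":[0,0,0],"dr":[0,0,0],"fingers":0.3}
    - {"dp":[0,0,0],"dr":[0,0,0],"fingers":0.3}
    - {"dp":[0,0,0],"dr":[0,0,0],"fingers":0.3}
    - {"dp":[0,0,0],"dr":[0,0,0],"fingers":0.3}

```text
time_s: 21.12
tool_pos: [0.5106, -0.2694, 0.0605]
tool_rot: [-180.0, -0.0, 100.4]
force: [-0.2, -0.3, 0.4]
grip_width: 0.0597
grasp_force: 0.0
```

>>> step_arm:
  moves:
    - {"dp":[0,0,-10],"dr":[0,0,0],"fingers":0.3}
    - {"dp":[0,0,-40],"dr":[0,0,0],"fingers":0}
    - {"dp":[0,0,-60],"dr":[0,0,0],"fingers":0}
    - {"dp":[0,0,-60],"dr":[0,0,0],"fingers":0}
    - {"dp":[0,0,-60],"dr":[0,0,0],"fingers":0}

```text
time_s: 21.75
tool_pos: [0.5105, -0.2691, 0.2936]
tool_rot: [180.0, 0.1, 100.4]
force: [0.9, -0.1, -0.5]
grip_width: 0.0857
grasp_force: 0.0
```

```bash
python3 go.py 440 -60 300 85 5; python3 - <<'E'
from h import *
T=env.read_camera("top")[:,:,::-1].copy();S=env.read_camera("scene")[:,:,::-1].copy()
cv2.imwrite("pics/chk.png",np.hstack([cv2.resize(T[215:315,325:475],(400,267)),cv2.resize(S[140:290,330:480],(267,267))]))
E
```

```text
t 21.75 pos [ 510.5 -269.1  293.6] [1.800e+02 1.000e-01 1.004e+02] step 44.1 dr [0.0002 0.0002 0.0537] limit 62.5, .186
[43.7, -6.3, -1.3]
[43.3, -8.7, -1.3]
[42.7, -11.0, -1.3]
[42.1, -13.3, -1.3]
[41.3, -15.5, -1.3]
```

View pics/chk.png

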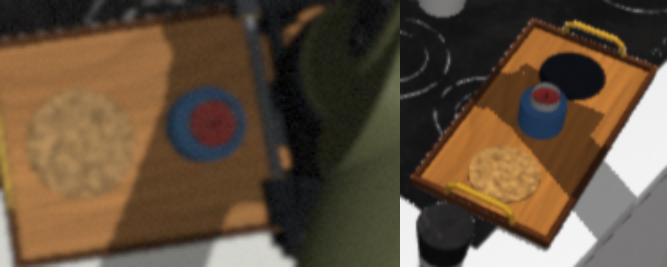

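Tealight sits in the dish on the holder. On to the pepper mill.

>>> step_arm:
  moves:
    - {"dp":[43.7,-6.3,0],"dr":[0,0,0.037],"fingers":0}
    - {"dp":[43.3,-8,0],"dr":[0,0,0.037],"fingers":0}
    - {"dp":[43,-9.6,0],"dr":[0,0,0.037],"fingers":0}
    - {"dp":[42.6,-11,0],"dr":[0,0,0.037],"fingers":0}
    - {"dp":[42,-12.5,0],"dr":[0,0,0.037],"fingers":0}

```text
time_s: 22.48
tool_pos: [0.4399, -0.0591, 0.2908]
tool_rot: [180.0, 0.0, 89.7]
force: [-0.2, 0.1, -0.2]
grip_width: 0.0873
grasp_force: 0.0
```

>>> step_arm:
  moves:
    - {"dp":[0,0,0],"dr":[0,0,0],"fingers":0}
    - {"dp":[0,0,0],"dr":[0,0,0],"fingers":0}
    - {"dp":[0,0,0],"dr":[0,0,0],"fingers":0}
    - {"dp":[0,0,0],"dr":[0,0,0],"fingers":0}
    - {"dp":[0,0,0],"dr":[0,0,0],"fingers":0}

```text
time_s: 23.1
tool_pos: [0.4405, -0.0612, 0.2905]
tool_rot: [-180.0, -0.0, 89.7]
force: [-0.6, 0.5, -0.4]
grip_width: 0.0871
grasp_force: 0.0
```

```bash
python3 - <<'E'
from look import *
M,I,h,s,v=look("w8")
t=env.get_obs()['tool_pos'];print(t,env.get_obs()['tool_rot'])
m=(v<80);m[290:]=0
b=blob(m,320,150,140);print(b,plane("wrist",*b[0],.15,M))
T=env.read_camera("top")[:,:,::-1].copy();hh,ss,vv=cv2.split(cv2.cvtColor(T,cv2.COLOR_BGR2HSV))
B=blob((ss>100)&(abs(hh.astype(int)-108)<14),402,261,20);R=blob((ss>100)&((hh<6)|(hh>172)),402,261,20)
hu=B[1];print("holder bbox",B,"red",R,"red pos",plane("top",*R[0],.0695),"holder",plane("top",hu[0]+hu[2]/2-.5,hu[1]+hu[3]/2-.5,.05))
E
```

```text
[ 0.44051795 -0.06109609  0.29049767] [-1.79984227e+02 -2.85259490e-02  8.97436957e+01]
(array([402.8941681 , 227.79828473]), array([ 278,  198,  183,   92, 5830], dtype=int32)) [ 0.51163384 -0.06291308  0.15      ]
holder bbox (array([397.925, 261.525]), array([389, 249,  26,  25, 240], dtype=int32)) red (array([404.55399061, 260.70892019]), array([397, 253,  16,  16, 213], dtype=int32)) red pos [ 0.50931368 -0.27140049  0.0695    ] holder [ 0.50984966 -0.26845884  0.05      ]
```

View pics/w8.png

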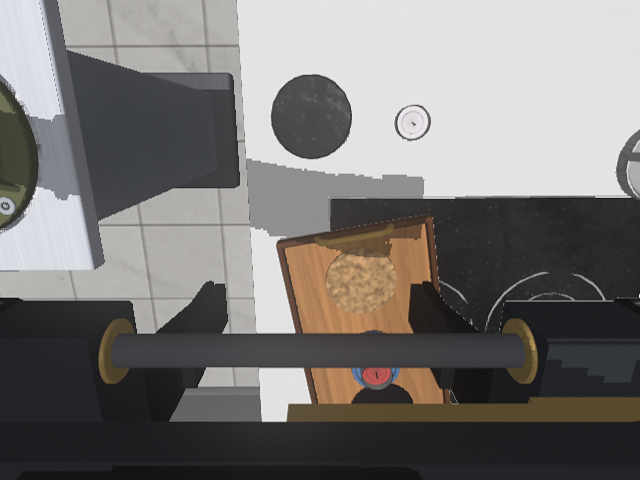

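Pepper head is centred at (311.5,116.5) in the wrist view. The top view puts the red tealight about 3 mm from the holder's centre, so it's in.

```bash
python3 - <<'E'
from look import *
print(plane("wrist",311.5,116.5,.145),plane("wrist",311.5,116.5,.155))
E
python3 go.py 440 24 175 90 5
```

```text
[0.43579121 0.02615366 0.145     ] [0.43595217 0.0259435  0.155     ]
t 23.2 pos [440.5 -61.  290.5] [-180.    -0.    89.8] step 28.7 dr [-0.     -0.0001 -0.0009] limit 62.5, .186
[17.0, -0.2, 23.1]
[17.0, -0.2, 23.1]
[17.0, -0.1, 23.1]
[17.0, -0.1, 23.1]
[17.0, -0.1, 23.1]
```

>>> step_arm:
  moves:
    - {"dp":[17,-0.5,20],"dr":[0,0,0],"fingers":0}
    - {"dp":[17,-0.5,20],"dr":[0,0,0],"fingers":0}
    - {"dp":[17,-1,20],"dr":[0,0,0],"fingers":0}
    - {"dp":[17,-0.5,20],"dr":[0,0,0],"fingers":0}
    - {"dp":[17,-0.5,20],"dr":[0,0,0],"fingers":0}

```text
time_s: 23.82
tool_pos: [0.4378, 0.0247, 0.1901]
tool_rot: [180.0, 0.0, 89.8]
force: [-0.6, 0.4, 0.4]
grip_width: 0.0871
grasp_force: 0.0
```

>>> step_arm:
  moves:
    - {"dp":[0,0,18],"dr":[0,0,0],"fingers":0}
    - {"dp":[0,0,18],"dr":[0,0,0],"fingers":0}
    - {"dp":[0,0,18],"dr":[0,0,0],"fingers":0}
    - {"dp":[0,0,15],"dr":[0,0,0],"fingers":0}
    - {"dp":[0,0,0],"dr":[0,0,0],"fingers":0}

```text
time_s: 24.45
tool_pos: [0.437, 0.0243, 0.1207]
tool_rot: [-179.9, -0.0, 89.8]
force: [0.5, 0.2, 0.2]
grip_width: 0.0871
grasp_force: 0.0
```

>>> step_arm:
  moves:
    - {"dp":[0,0,0],"dr":[0,0,0],"fingers":1}
    - {"dp":[0,0,0],"dr":[0,0,0],"fingers":1}
    - {"dp":[0,0,0],"dr":[0,0,0],"fingers":1}
    - {"dp":[0,0,0],"dr":[0,0,0],"fingers":1}
    - {"dp":[0,0,0],"dr":[0,0,0],"fingers":1}
  squeeze: 25

```text
time_s: 25.08
tool_pos: [0.438, 0.0241, 0.1218]
tool_rot: [180.0, 0.0, 89.8]
force: [-0.0, 0.2, 1.7]
grip_width: 0.0576
grasp_force: 24.7
```

>>> step_arm:
  moves:
    - {"dp":[0,0,-10],"dr":[0,0,0],"fingers":1}
    - {"dp":[0,0,-30],"dr":[0,0,0],"fingers":1}
    - {"dp":[0,0,-40],"dr":[0,0,0],"fingers":1}
    - {"dp":[0,0,-40],"dr":[0,0,0],"fingers":1}
    - {"dp":[0,0,-20],"dr":[0,0,0],"fingers":1}

```text
time_s: 25.7
tool_pos: [0.4383, 0.0245, 0.264]
tool_rot: [179.9, 0.1, 89.8]
force: [0.9, -0.2, -3.8]
grip_width: 0.0575
grasp_force: 24.5
```

```bash
python3 go.py 528 -368 260 90 10
```

```text
t 25.7 pos [438.3  24.5 264. ] [1.799e+02 1.000e-01 8.980e+01] step 40.3 dr [ 0.0002  0.0001 -0.0004] limit 62.5, .186
[-39.2, 9.1, 0.5]
[-39.2, 9.1, 0.5]
[-39.2, 9.1, 0.4]
[-39.2, 9.1, 0.4]
[-39.2, 9.1, 0.4]
[-39.2, 9.0, 0.4]
[-39.2, 9.0, 0.4]
[-39.2, 9.0, 0.4]
[-39.2, 9.0, 0.4]
[-39.2, 9.0, 0.4]
```

>>> step_arm:
  moves:
    - {"dp":[-20,4.6,0],"dr":[0,0,0],"fingers":1}
    - {"dp":[-35,8,0],"dr":[0,0,0],"fingers":1}
    - {"dp":[-45,10.4,0],"dr":[0,0,0],"fingers":1}
    - {"dp":[-50,11.6,0],"dr":[0,0,0],"fingers":1}
    - {"dp":[-50,11.6,0],"dr":[0,0,0],"fingers":1}

```text
time_s: 26.32
tool_pos: [0.4822, -0.179, 0.2596]
tool_rot: [-179.8, -0.0, 89.7]
force: [1.0, 1.2, -3.5]
grip_width: 0.0574
grasp_force: 24.5
```

>>> step_arm:
  moves:
    - {"dp":[-50,11.5,0],"dr":[0,0,0],"fingers":1}
    - {"dp":[-50,11.5,0],"dr":[0,0,0],"fingers":1}
    - {"dp":[-45,10.4,0],"dr":[0,0,0],"fingers":1}
    - {"dp":[-30,7,0],"dr":[0,0,0],"fingers":1}
    - {"dp":[-17,4,0],"dr":[0,0,0],"fingers":1}

```text
time_s: 26.95
tool_pos: [0.5249, -0.3712, 0.2585]
tool_rot: [-179.8, -0.1, 89.6]
force: [-0.1, 0.6, -2.8]
grip_width: 0.0578
grasp_force: 24.5
```

>>> step_arm:
  moves:
    - {"dp":[0,0,0],"dr":[0,0,0],"fingers":1}
    - {"dp":[0,0,0],"dr":[0,0,0],"fingers":1}
    - {"dp":[0,0,10],"dr":[0,0,0],"fingers":1}
    - {"dp":[0,0,0],"dr":[0,0,0],"fingers":1}
    - {"dp":[0,0,0],"dr":[0,0,0],"fingers":1}

```text
time_s: 27.58
tool_pos: [0.5268, -0.3677, 0.2517]
tool_rot: [-180.0, 0.0, 89.8]
force: [0.0, -0.1, -3.2]
grip_width: 0.0575
grasp_force: 24.5
```

```bash
python3 - <<'E'
from look import *
look("w9");t=env.get_obs()['tool_pos'];print(t)
S=env.read_camera("scene")[:,:,::-1].copy();W=cv2.imread("pics/w9.png")
cv2.imwrite("pics/chk2.png",np.hstack([cv2.resize(W,(480,360)),cv2.resize(S[40:260,330:520],(311,360))]))
E
python3 go.py 528 -367.5 150 90 5
```

```text
[ 0.52685766 -0.36798247  0.25191901]
t 27.675 pos [ 526.9 -368.1  252. ] [180.    0.   89.8] step 20.4 dr [ 0.0001  0.0001 -0.0008] limit 62.5, .186
[0.1, 0.2, 20.4]
[0.1, 0.2, 20.4]
[0.1, 0.2, 20.4]
[0.1, 0.2, 20.4]
[0.1, 0.2, 20.4]
```

View pics/chk2.png

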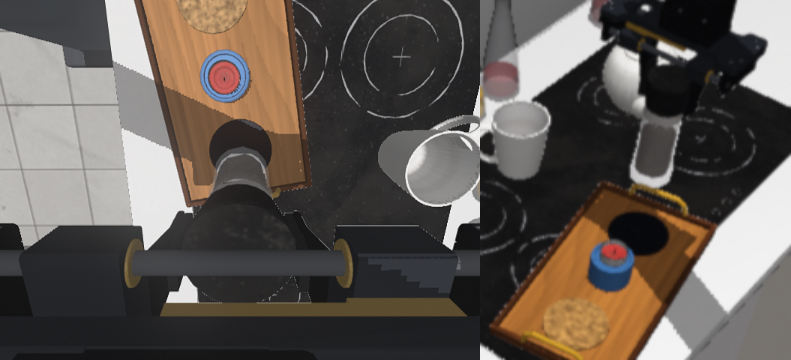

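Mill hangs upright over the slate, and the tealight sits well centred in the dish. Lowering.

>>> step_arm:
  moves:
    - {"dp":[0,0,15],"dr":[0,0,0],"fingers":1}
    - {"dp":[0,0,30],"dr":[0,0,0],"fingers":1}
    - {"dp":[0,0.5,30],"dr":[0,0,0],"fingers":1}
    - {"dp":[0,0.5,20],"dr":[0,0,0],"fingers":1}
    - {"dp":[0,0,10],"dr":[0,0,0],"fingers":1}

```text
time_s: 28.3
tool_pos: [0.5272, -0.3678, 0.1449]
tool_rot: [-179.9, -0.1, 89.8]
force: [0.1, 0.3, -2.6]
grip_width: 0.0576
grasp_force: 24.6
```

>>> step_arm:
  moves:
    - {"dp":[0,0,3],"dr":[0,0,0],"fingers":1}
    - {"dp":[0,0,2],"dr":[0,0,0],"fingers":1}
    - {"dp":[0,0,1],"dr":[0,0,0],"fingers":1}
    - {"dp":[0,0,0],"dr":[0,0,0],"fingers":1}
    - {"dp":[0,0,0],"dr":[0,0,0],"fingers":1}

```text
time_s: 28.92
tool_pos: [0.528, -0.3682, 0.141]
tool_rot: [180.0, 0.0, 89.8]
force: [0.2, 0.2, -3.2]
grip_width: 0.0576
grasp_force: 24.6
```

>>> step_arm:
  moves:
    - {"dp":[0,0,0.8],"dr":[0,0,0],"fingers":1}
    - {"dp":[0,0,0.6],"dr":[0,0,0],"fingers":1}
    - {"dp":[0,0,0.4],"dr":[0,0,0],"fingers":1}
    - {"dp":[0,0,0],"dr":[0,0,0],"fingers":1}
    - {"dp":[0,0,0],"dr":[0,0,0],"fingers":1}

```text
time_s: 29.55
tool_pos: [0.528, -0.3684, 0.1395]
tool_rot: [180.0, 0.0, 89.8]
force: [-1.2, 0.5, 2.6]
grip_width: 0.0574
grasp_force: 24.9
```

Contact at the expected height. I'll release and rise.

>>> step_arm:
  moves:
    - {"dp":[0,0,0],"dr":[0,0,0],"fingers":0}
    - {"dp":[0,0,0],"dr":[0,0,0],"fingers":0}
    - {"dp":[0,0,0],"dr":[0,0,0],"fingers":0}
    - {"dp":[0,0,0],"dr":[0,0,0],"fingers":0}
    - {"dp":[0,0,-5],"dr":[0,0,0],"fingers":0}

```text
time_s: 30.18
tool_pos: [0.5275, -0.368, 0.1435]
tool_rot: [-180.0, -0.0, 89.8]
force: [-0.5, 0.2, -0.0]
grip_width: 0.0863
grasp_force: 0.0
```

>>> step_arm:
  moves:
    - {"dp":[0,0,-20],"dr":[0,0,0],"fingers":0}
    - {"dp":[0,0,-30],"dr":[0,0,0],"fingers":0}
    - {"dp":[0,0,-30],"dr":[0,0,0],"fingers":0}
    - {"dp":[0,0,-30],"dr":[0,0,0],"fingers":0}
    - {"dp":[0,0,-10],"dr":[0,0,0],"fingers":0}

```text
time_s: 30.8
tool_pos: [0.5291, -0.3685, 0.2676]
tool_rot: [179.8, 0.2, 89.8]
force: [0.1, -0.3, -1.1]
grip_width: 0.0873
grasp_force: 0.0
```

```bash
python3 go.py 435 165 270 90 15 | head -3
```

```text
t 30.8 pos [ 529.1 -368.5  267.6] [179.8   0.2  89.8] step 36.1 dr [ 0.0003  0.0002 -0.0003] limit 62.5, .186
[35.5, -6.4, -0.3]
[35.5, -6.4, -0.3]
```

>>> step_arm:
  moves:
    - {"dp":[40,-7.2,0],"dr":[0,0,0],"fingers":0}
    - {"dp":[58,-10.4,0],"dr":[0,0,0],"fingers":0}
    - {"dp":[58,-10.4,0],"dr":[0,0,0],"fingers":0}
    - {"dp":[58,-10.4,0],"dr":[0,0,0],"fingers":0}
    - {"dp":[58,-10.4,0],"dr":[0,0,0],"fingers":0}

```text
time_s: 31.42
tool_pos: [0.4794, -0.094, 0.2637]
tool_rot: [-180.0, 0.0, 89.8]
force: [0.0, -0.3, 0.2]
grip_width: 0.0868
grasp_force: 0.0
```

>>> step_arm:
  moves:
    - {"dp":[58,-10.4,0],"dr":[0,0,0],"fingers":0}
    - {"dp":[58,-10.4,0],"dr":[0,0,0],"fingers":0}
    - {"dp":[58,-10.4,0],"dr":[0,0,0],"fingers":0}
    - {"dp":[57,-10,0],"dr":[0,0,0],"fingers":0}
    - {"dp":[30,-5,0],"dr":[0,0,0],"fingers":0}

```text
time_s: 32.05
tool_pos: [0.4335, 0.1688, 0.2639]
tool_rot: [180.0, 0.0, 90.0]
force: [0.6, -0.5, -0.7]
grip_width: 0.087
grasp_force: 0.0
```

>>> step_arm:
  moves:
    - {"dp":[0,0,0],"dr":[0,0,0],"fingers":0}
    - {"dp":[0,0,0],"dr":[0,0,0],"fingers":0}
    - {"dp":[0,0,0],"dr":[0,0,0],"fingers":0}
    - {"dp":[0,0,0],"dr":[0,0,0],"fingers":0}
    - {"dp":[0,0,0],"dr":[0,0,0],"fingers":0}

```text
time_s: 32.67
tool_pos: [0.4351, 0.1647, 0.2638]
tool_rot: [-180.0, 0.0, 89.7]
force: [-0.2, -0.3, -0.1]
grip_width: 0.0873
grasp_force: 0.0
```

```bash
python3 - <<'E'
from look import *
M,I,h,s,v=look("w10");print(env.get_obs()['tool_pos'])
p=np.array([.429,.2575,.15]);q=M['R']@p+M['t'];u=int(q[0]/q[2]*M['fx']+M['cx']);w=int(q[1]/q[2]*M['fy']+M['cy']);print(u,w)
b=blob(v<80,u,w,62);x=b[1];c=(x[0]+x[2]/2-.5,x[1]+x[3]/2-.5);print(b,c,plane("wrist",*c,.15,M))
E
python3 go.py 429 258 190 90 5|head -2
```

```text
[0.43504526 0.16489719 0.26379087]
308 106
(array([310.55528737, 104.36385579]), array([ 266,   57,   90,   95, 6629], dtype=int32)) (np.float64(310.5), np.float64(104.0)) [0.43034231 0.25941178 0.15      ]
t 32.725 pos [435.  164.9 263.8] [-180.    -0.    89.7] step 23.8 dr [-0.     -0.     -0.0009] limit 62.5, .186
[18.6, -1.3, 14.8]
```

Wrist gives (0.430, 0.259) and top gives (0.429, 0.258), so they agree. Going to grip at (0.4295, 0.2585).

>>> step_arm:
  moves:
    - {"dp":[18.7,-1.1,15],"dr":[0,0,0],"fingers":0}
    - {"dp":[18.7,-1.1,15],"dr":[0,0,0],"fingers":0}
    - {"dp":[18.7,-1.1,15],"dr":[0,0,0],"fingers":0}
    - {"dp":[18.7,-1.1,15],"dr":[0,0,0],"fingers":0}
    - {"dp":[18.7,-1.1,14],"dr":[0,0,0],"fingers":0}

```text
time_s: 33.35
tool_pos: [0.43, 0.259, 0.1893]
tool_rot: [180.0, 0.0, 89.7]
force: [0.0, 0.2, -0.3]
grip_width: 0.0867
grasp_force: 0.0
```

>>> step_arm:
  moves:
    - {"dp":[0,0,18],"dr":[0,0,0],"fingers":0}
    - {"dp":[0,0,18],"dr":[0,0,0],"fingers":0}
    - {"dp":[0,0,18],"dr":[0,0,0],"fingers":0}
    - {"dp":[0,0,14],"dr":[0,0,0],"fingers":0}
    - {"dp":[0,0,0],"dr":[0,0,0],"fingers":0}

```text
time_s: 33.98
tool_pos: [0.4292, 0.2581, 0.1207]
tool_rot: [-179.9, 0.0, 89.8]
force: [-0.3, 0.4, -0.4]
grip_width: 0.087
grasp_force: 0.0
```

>>> step_arm:
  moves:
    - {"dp":[0,0,0],"dr":[0,0,0],"fingers":1}
    - {"dp":[0,0,0],"dr":[0,0,0],"fingers":1}
    - {"dp":[0,0,0],"dr":[0,0,0],"fingers":1}
    - {"dp":[0,0,0],"dr":[0,0,0],"fingers":1}
    - {"dp":[0,0,0],"dr":[0,0,0],"fingers":1}

```text
time_s: 34.6
tool_pos: [0.4301, 0.2589, 0.1221]
tool_rot: [180.0, -0.0, 89.8]
force: [-0.8, -0.3, 1.9]
grip_width: 0.0574
grasp_force: 24.9
```

>>> step_arm:
  moves:
    - {"dp":[0,0,-10],"dr":[0,0,0],"fingers":1}
    - {"dp":[0,0,-30],"dr":[0,0,0],"fingers":1}
    - {"dp":[0,0,-40],"dr":[0,0,0],"fingers":1}
    - {"dp":[0,0,-40],"dr":[0,0,0],"fingers":1}
    - {"dp":[0,0,-20],"dr":[0,0,0],"fingers":1}

```text
time_s: 35.22
tool_pos: [0.4301, 0.2594, 0.264]
tool_rot: [179.9, -0.0, 89.8]
force: [-0.1, 0.1, -3.8]
grip_width: 0.0568
grasp_force: 24.6
```

```bash
python3 go.py 493 -170.5 262 90 10|head -2
```

```text
t 35.225 pos [430.1 259.4 264. ] [179.9  -0.   89.8] step 43.5 dr [ 0.0002 -0.     -0.0004] limit 62.5, .186
[-43.0, 6.4, 0.2]
```

>>> step_arm:
  moves:
    - {"dp":[-20,3,0],"dr":[0,0,0],"fingers":1}
    - {"dp":[-38,5.7,0],"dr":[0,0,0],"fingers":1}
    - {"dp":[-50,7.4,0],"dr":[0,0,0],"fingers":1}
    - {"dp":[-55,8.2,0],"dr":[0,0,0],"fingers":1}
    - {"dp":[-55,8.2,0],"dr":[0,0,0],"fingers":1}

```text
time_s: 35.85
tool_pos: [0.4611, 0.0392, 0.2621]
tool_rot: [180.0, 0.1, 89.8]
force: [-0.3, 0.3, -3.2]
grip_width: 0.0572
grasp_force: 24.6
```

>>> step_arm:
  moves:
    - {"dp":[-55,8.2,0],"dr":[0,0,0],"fingers":1}
    - {"dp":[-55,8.2,0],"dr":[0,0,0],"fingers":1}
    - {"dp":[-50,7.4,0],"dr":[0,0,0],"fingers":1}
    - {"dp":[-34,5,0],"dr":[0,0,0],"fingers":1}
    - {"dp":[-18,2.7,0],"dr":[0,0,0],"fingers":1}

```text
time_s: 36.48
tool_pos: [0.4916, -0.1733, 0.2614]
tool_rot: [-179.9, -0.0, 89.6]
force: [0.6, -0.5, -3.1]
grip_width: 0.0571
grasp_force: 24.6
```

>>> step_arm:
  moves:
    - {"dp":[0,0,0],"dr":[0,0,0],"fingers":1}
    - {"dp":[0,0,0],"dr":[0,0,0],"fingers":1}
    - {"dp":[0,0,10],"dr":[0,0,0],"fingers":1}
    - {"dp":[0,0,0],"dr":[0,0,0],"fingers":1}
    - {"dp":[0,0,0],"dr":[0,0,0],"fingers":1}

```text
time_s: 37.1
tool_pos: [0.492, -0.1711, 0.2518]
tool_rot: [-180.0, 0.0, 89.8]
force: [-0.5, 0.1, -2.7]
grip_width: 0.0569
grasp_force: 24.6
```

```bash
python3 go.py 493 -170.5 144 90 5|head -2
```

```text
t 37.1 pos [ 492.  -171.1  251.8] [-180.     0.    89.8] step 21.6 dr [-0.      0.0001 -0.0007] limit 62.5, .186
[0.1, 0.2, 21.6]
```

>>> step_arm:
  moves:
    - {"dp":[0,0,15],"dr":[0,0,0],"fingers":1}
    - {"dp":[0,0,30],"dr":[0,0,0],"fingers":1}
    - {"dp":[0,0.5,30],"dr":[0,0,0],"fingers":1}
    - {"dp":[0,0.5,20],"dr":[0,0,0],"fingers":1}
    - {"dp":[0,0,10],"dr":[0,0,0],"fingers":1}

```text
time_s: 37.72
tool_pos: [0.4921, -0.1712, 0.1449]
tool_rot: [-179.9, -0.1, 89.8]
force: [0.2, -0.1, -2.6]
grip_width: 0.0568
grasp_force: 24.6
```

>>> step_arm:
  moves:
    - {"dp":[0,0,3],"dr":[0,0,0],"fingers":1}
    - {"dp":[0,0,2],"dr":[0,0,0],"fingers":1}
    - {"dp":[0,0,1],"dr":[0,0,0],"fingers":1}
    - {"dp":[0,0,0],"dr":[0,0,0],"fingers":1}
    - {"dp":[0,0,0],"dr":[0,0,0],"fingers":1}

```text
time_s: 38.35
tool_pos: [0.4933, -0.1716, 0.1412]
tool_rot: [180.0, 0.0, 89.8]
force: [-0.5, -0.9, -2.8]
grip_width: 0.0569
grasp_force: 24.6
```

>>> step_arm:
  moves:
    - {"dp":[0,0,0.8],"dr":[0,0,0],"fingers":1}
    - {"dp":[0,0,0.6],"dr":[0,0,0],"fingers":1}
    - {"dp":[0,0,0.2],"dr":[0,0,0],"fingers":1}
    - {"dp":[0,0,0],"dr":[0,0,0],"fingers":1}
    - {"dp":[0,0,0],"dr":[0,0,0],"fingers":1}

```text
time_s: 38.98
tool_pos: [0.4934, -0.1716, 0.1396]
tool_rot: [180.0, 0.0, 89.8]
force: [-0.3, -0.6, 1.3]
grip_width: 0.057
grasp_force: 24.9
```

Contact (about +4 N over the hanging weight). I'll release, rise, and back off to view.

>>> step_arm:
  moves:
    - {"dp":[0,0,0.2],"dr":[0,0,0],"fingers":1}
    - {"dp":[0,0,0],"dr":[0,0,0],"fingers":0}
    - {"dp":[0,0,0],"dr":[0,0,0],"fingers":0}
    - {"dp":[0,0,0],"dr":[0,0,0],"fingers":0}
    - {"dp":[0,0,0],"dr":[0,0,0],"fingers":0}

```text
time_s: 39.6
tool_pos: [0.493, -0.1715, 0.1389]
tool_rot: [-180.0, -0.0, 89.8]
force: [-0.5, 0.5, 0.2]
grip_width: 0.0851
grasp_force: 0.0
```

>>> step_arm:
  moves:
    - {"dp":[0,0,-10],"dr":[0,0,0],"fingers":0}
    - {"dp":[0,0,-30],"dr":[0,0,0],"fingers":0}
    - {"dp":[0,0,-35],"dr":[0,0,0],"fingers":0}
    - {"dp":[0,0,-35],"dr":[0,0,0],"fingers":0}
    - {"dp":[0,0,-10],"dr":[0,0,0],"fingers":0}

```text
time_s: 40.22
tool_pos: [0.4944, -0.1717, 0.2619]
tool_rot: [179.8, 0.1, 89.8]
force: [0.0, 0.2, -0.2]
grip_width: 0.0867
grasp_force: 0.0
```

>>> step_arm:
  moves:
    - {"dp":[50,0,0],"dr":[0,0,0],"fingers":0}
    - {"dp":[60,0,0],"dr":[0,0,0],"fingers":0}
    - {"dp":[60,0,0],"dr":[0,0,0],"fingers":0}
    - {"dp":[60,0,0],"dr":[0,0,0],"fingers":0}
    - {"dp":[50,0,0],"dr":[0,0,0],"fingers":0}

```text
time_s: 40.85
tool_pos: [0.4934, 0.1109, 0.2587]
tool_rot: [-180.0, 0.0, 89.8]
force: [0.5, 0.4, -0.5]
grip_width: 0.0872
grasp_force: 0.0
```

>>> step_arm:
  moves:
    - {"dp":[40,0,0],"dr":[0,0,0],"fingers":0}
    - {"dp":[20,0,0],"dr":[0,0,0],"fingers":0}
    - {"dp":[0,0,0],"dr":[0,0,0],"fingers":0}
    - {"dp":[0,0,0],"dr":[0,0,0],"fingers":0}
    - {"dp":[0,0,0],"dr":[0,0,0],"fingers":0}

```text
time_s: 41.48
tool_pos: [0.4947, 0.1668, 0.2588]
tool_rot: [-180.0, 0.1, 89.6]
force: [-0.5, 0.3, -0.1]
grip_width: 0.0869
grasp_force: 0.0
```

```bash
python3 - <<'E'
from h import *
T=env.read_camera("top")[:,:,::-1].copy();S=env.read_camera("scene")[:,:,::-1].copy()
cv2.imwrite("pics/fin.png",np.hstack([cv2.resize(T[195:325,100:500],(480,156*2)),cv2.resize(S[90:290,330:510],(281,312))]))
h,s,v=cv2.split(cv2.cvtColor(T,cv2.COLOR_BGR2HSV));h=h.astype(int)
B=blob((s>90)&(abs(h-108)<14),402,261,20);R=blob((s>100)&((h<6)|(h>172)),402,261,20);x=B[1]
print("red",plane("top",*R[0],.0695),"holder",plane("top",x[0]+x[2]/2-.5,x[1]+x[3]/2-.5,.05))
for k,(px,py) in dict(pepper=(.528,-.368),salt=(.493,-.1716)).items():
    M=env.camera_model("top");q=M['R']@[px,py,.16]+M['t'];u=q[0]/q[2]*M['fx']+M['cx'];w=q[1]/q[2]*M['fy']+M['cy']
    b=blob(v<55,int(u),int(w),19);print(k,(u,w),b[0],b[1],plane("top",*b[0],.16))
E
```

```text
red [ 0.50937481 -0.27134569  0.0695    ] holder [ 0.50987907 -0.2695338   0.05      ]
pepper (np.float64(462.4785706821672), np.float64(249.56254350956428)) [463.78002378 250.43638526] [443 230  39  39 841] [ 0.52635806 -0.37054967  0.16      ]
salt (np.float64(361.88757657176177), np.float64(264.7373279706252)) [364.43010753 264.40706605] [350 250  30  29 651] [ 0.49377516 -0.17653157  0.16      ]
```

View pics/fin.png

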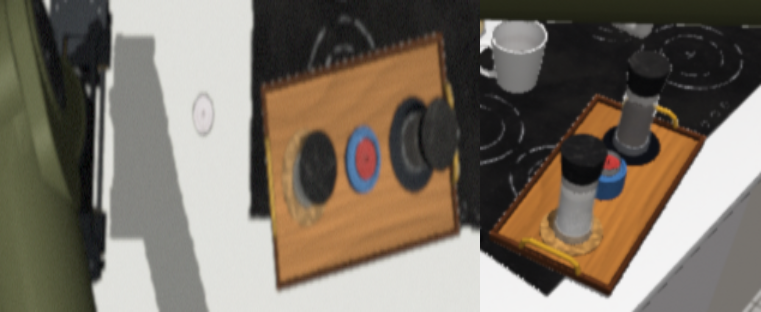

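The final views show both mills upright on the right coasters, within about 5 mm of centre. The holder is midway and the tealight is in its dish. Handing in.

```bash
python3 -c "
from cell import env
print(env.sign_off())"
```

```text
the job is handed in; nothing more can be done
None
```

I laid the tray and handed it in at about 41.5 s: the last views show the holder midway with the red tealight in its dish, pepper upright on slate and salt upright on cork (all within about 5 mm), though sign-off returned no verdict and I didn't re-measure the other two tealights or the garlic.

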